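# Snap the divider into the utensil caddy and keep it pressed home

### The arm

A 6-joint arm with a two-finger parallel gripper is mounted at the origin on a cart in front of the work surface, level with it; the furniture and walls round the work are solid. World frame = base frame: x ahead of the robot, y to its left, z up, the work surface at z = 0. Lengths are in m, angles in degrees, forces in N, time in s.
With the tool pointing down it reaches from about 0.375 to 0.9 m from the base axis. Payload 3.1 kg.
Tool frame: the origin (TCP) lies between the finger pads; the fingertips stand 22 mm ahead of it and the grasp point (between the pads) lies 3 mm ahead of it (bot.tip_extent is the distance from the TCP to the fingertips, in m); y points along the fingers, z is the direction in which the jaws open and shut, and the axes are right-handed (so a half turn about y gives the same grasp; the last joint's range is limited). The gripper opens to 87 mm and grips with 3 to 60 N. Pads are 19 mm wide; open, the fingers measure 117 mm over their backs; the gripper's body (75 mm by 190 mm) begins 51 mm behind the grasp point.
Start: joints at [66.492, 30.224, 82.088, -0, 67.689, -10.227], TCP at [0.144, 0.608, 0.245] pointing down, gripper open.
Joint ranges: [-176.69, 176.69], [-43.24, 126.21], [12.49, 139.97], [-82, 262], [0, 151.66], [-163.58, 163.58]. Speed limits (degrees/s): [159.86, 159.86, 180, 180, 180, 180].

### API

Orientations are given as a 3x3 rotation matrix whose columns are the frame's x, y, z axes.
In Python, from rig import bot, eyes, models gives the robot as it stands. The module is installed in compiled form; this text tells all that it offers.
- The arm moves only by the tool arm_command, never from a script. Its arguments are lists of equal length, an entry for each row: "translation": the shift along the tool's x, y, z each as a share of 0.08 m, from -1 to 1, a list of three; "rotation": the turn, a rotation vector about the tool's x, y, z each as a share of 60 degrees, from -1 to 1, a list of three; "grip": the closure, from -1 (fully open) to 1 (shut), so that 0 is half open. In form: {"translation": [[x, y, z], ...], "rotation": [[rx, ry, rz], ...], "grip": [grip, ...]}. A call has 1 to 5 rows; each row is the pose to reach, as a shift and turn from the pose commanded when the call began, along the tool's axes at that moment; what a row does not reach only later rows make up. A row lasts 1/10 s, in which the tool goes at most 50 mm and 8.59 degrees, less where a joint would pass 70% of its speed; a pose out of reach is approached as far as the arm can. A call with a number of a shift or a turn outside -1 to 1 is refused whole. A call with a gripper value outside its range is refused whole. The fingers move at their own pace and stop on an object; the grip force is fixed at half the most. Time passes only in rows, so rows that repeat a pose let the fingers close. It gives the time, the measured TCP pose, the force and the opening at its end, in the units of the state.
- bot.read_state(): the state, without advancing time (a new reading comes with each control period).
- eyes.capture(name): name is "scene" or "top" or "wrist"; returns a dict with "image" (480x640x3 uint8, blue, green, red), "mtx" (3x3 intrinsics, pixels), "rvec" (rotation vector, rad) and "tvec" (3), from world to camera coordinates, as OpenCV has them; the wrist camera has in their place "hand_eye" (4x4, takes a point from camera to tool coordinates, whose origin is the TCP and whose axes are the tool frame's). Camera axes: x right, y down, z forward; pixel columns grow to the right and rows downward; lengths in m; the calibration is good to about 2 mm. The wrist camera is an equidistant fisheye: a pixel r from the principal point sees the ray r / f radians off the axis. A picture is of the moment at which its call begins: read the wrist's pose just before it. There is no depth.
- bot.hand_in(): hands the job in, once; it reports no verdict.
Trained networks look in the newest picture that a camera, given by its name, has taken for a name from the list of things; names that differ only in an ending like _2 or _b are one class to them, and where a whole thing is asked for, a point or a joint stands for the part that bears it (a point fixed in the world has none). Each returns a list of dicts, best first, with "conf" (0 to 1); they miss things now and then, are a little off and sometimes report something else, mostly with a low value. They report only what shows in the picture. A call takes as long as a camera call.
- models.recognise(camera, thing): "extent" ([left, top, right, bottom] as shares, 0 to 1, of the picture: columns of its width, rows of its height, round what is visible of it).
- models.spot_point(camera, thing): "point" ([column, row] as shares, 0 to 1, of the picture: columns of its width, rows of its height: a listed point, or the origin of a listed thing).
The state is a dict: "time_s": time; "joint_positions": joint angles; "qvel": joint speeds; "tau": joint torques, N m; "position": TCP position; "tcp_rot": TCP orientation; "force": force on the tool from outside, world axes, zero at the start; "moment": the same for the moment, N m; "opening": opening from 0.0 (shut) to 1.0 (fully open).
Only numpy, scipy, OpenCV 4.12 (cv2) and the standard library are available. Lean on these libraries where they do the work, as an engineer would, in place of code of your own. Each camera call takes 0.05 s, during which the arm holds its last target. There are 200 camera calls.

### The job

The narrow divider with the arrow-shaped catch stands in the wire rack: slide it down into the slot across the middle of the utensil caddy and press it until its catch snaps in, then keep pressing it well down onto the springy seat. Finish like that, with the gripper still pressing the divider down: do not let go. Leave the wide plain divider in the rack and do not disturb the tin and the salt shaker.

Things in the scene. Friction and masses are not known exactly. Their poses are not given: they have to be found in the camera images.
- divider: The part to fit: white upright panel, 6 mm thick (x), 96 wide (y), 116 tall (z up), 0.12 kg; origin at the centre of its bottom edge; same after a half turn about z. A window 54 wide, 36 high is cut from the bottom, leaving two legs and a tongue between. Starts upright in either stall of the rack (the wide one has the other), bottom 12 mm over the table, faces along the rack's x.
- divider_rail (a point): Centre of the divider's grip rail, 104 mm above its bottom edge: a bar 12 mm thick (x), 60 wide (y), 24 tall along the top. Grasp here from above, fingers closing along x.
- divider_tongue (a point): Middle of the diamond arrowhead, 16 mm wide and 16 tall, on the tongue in the window, 11 mm above the divider's bottom edge.
- wide_divider: A wider plain white panel, 6 x 130 x 116 mm, without a window or catch, with a grip rail 12 x 94 x 24 mm along the top. Origin: centre of its bottom edge. It stays in the rack.
- rack: Fixed steel wire rack, 140 mm (its x) by 84 mm (its y), 53 mm high, origin under its centre on the table. Two stalls at x = -45 and +45 mm, each 8 mm between two wire hoops; the panels stand on rails 12 mm high, their faces looking along the rack's x.
- caddy: Fixed open steel utensil caddy, 124 mm (x) by 112 (y), rim 70 high; origin under its centre on the table. The slot lies across the middle at x = 0, along y: a pair of grey upright ribs at each end wall, 8.5 mm between ribs, 104 between end walls. The divider goes in upright, its x along the caddy's x (either way round).
- caddy_slot (a point): Middle of the slot's mouth, 82 mm above the table: the top of the ribs' flared lead-in, there about 20 mm wide (x) and 104 or more long (y).
- caddy_catch (a point): Middle of the double roller catch (two spring rollers, 32 mm above the table). With the divider's bottom edge 27 mm over the table its arrowhead meets the rollers; the force climbs to 9 to 12 N at 24 mm, then suddenly drops, and below 21 mm the rollers pull the divider down with up to 10 N; at 16 mm the legs meet the spring seat; at 10 mm the seat is on its hard stop.
- caddy_seat (a joint): The grey spring seat strip on the caddy floor under the divider's legs. 0: up (free), 0.006 m: fully pressed down. It begins to move at 2 N and needs 1.5 N more for each mm (11 N at the stop). With the divider snapped in but nobody pressing, it stands at less than 0.001; pressed well down, 0.002 or more.
- milk_tin: A food tin, 58 mm across, 72 mm tall, bystander. Origin: centre of its underside.
- salt_shaker: A salt shaker, 44 mm across, 90 mm tall, bystander. Origin: centre of its underside.

How it is judged (in metres and radians):
On the way, in this order (a step that is already met when the one before it is completed fails the run):
1. the divider stands upright in the caddy's slot (z of divider in the frame of caddy below 0.05 m and x of divider in the frame of caddy between -0.004 and 0.004 m and y of divider in the frame of caddy between -0.008 and 0.008 m and angle between the x axis of divider and the x axis of caddy, either way round below 0.1 rad), for 0.1 s.
2. the catch has snapped in (z of divider in the frame of caddy below 0.0175 m and angle between the z axis of divider and the z axis of caddy, either way round below 0.06 rad), for 0.2 s.
At the end, for the whole second after the job is handed in: The divider is upright in the caddy's slot, its catch snapped in, and the gripper's fingers are still on it, pressing the spring seat down by at least 1.5 mm (about 4 N) through the last second. The wide divider still stands in the rack; the tin and the shaker are where they were (value of joint caddy_seat above 0.0015 m and z of divider in the frame of caddy below 0.0165 m and x of divider in the frame of caddy between -0.004 and 0.004 m and y of divider in the frame of caddy between -0.006 and 0.006 m and angle between the x axis of divider and the x axis of caddy, either way round below 0.06 rad and angle between divider's own z axis and vertical below 0.06 rad and linear speed of divider below 0.02 m/s and contact force between the fingers and divider above 2 N and angle between wide_divider's own z axis and vertical below 0.15 rad and horizontal distance between wide_divider and rack below 0.08 m and height (world z) of wide_divider below 0.02 m and distance of each of milk_tin, salt_shaker from where it was at the start of the episode below 0.03 m); the arm keeps its last pose, push and grip.
It fails at once if the tin or the salt shaker is moved by more than 3 cm (distance of any of milk_tin, salt_shaker from where it was at the start of the episode above 0.03 m).
It fails at once if the wide divider is taken out of the rack (height (world z) of wide_divider above 0.05 m).
It also fails if it takes over 45 s, if anything falls off the work surface, if the arm or the gripper's body presses on something with over 40 N, if the wrist force passes 120 N, or if a joint passes its speed limit or range.

## Working session

There is one attempt and no reset: what is moved stays moved. The work goes in short steps, Python scripts to look and compute and a tool call to move; the robot and the scene stay as the last step left them, time stands still between calls to the robot, and variables do not carry over. Pictures are saved under pics/ and viewed, about 8 in all and at most 12, crops included, and the job is handed in when it is done.

Besides the shell and the picture viewer there is one more tool, called after ">>>" as name(argument=value, ...) on one line, values as JSON. arm_command: Moves the arm, as the interface text tells. Shift numbers are shares of 0.08 m and turn numbers shares of 60 degrees, none past 1 either way. Its arguments: {"type":"object","properties":{"translation":{"type":"array"},"rotation":{"type":"array"},"grip":{"type":"array"}},"required":["translation","rotation","grip"]}

```bash
mkdir -p pics
cat > h.py <<'E'
import numpy as np, cv2
from rig import bot, eyes, models
def ray(name, c, uv, st=None):
    """world origin and direction of pixel uv"""
    K=np.array(c["mtx"]); 
    if "hand_eye" in c:
        H=np.array(c["hand_eye"]); x=(uv[0]-K[0,2])/K[0,0]; y=(uv[1]-K[1,2])/K[1,1]
        r=np.hypot(x,y)+1e-12; d=np.array([np.sin(r)*x/r,np.sin(r)*y/r,np.cos(r)])
        R=np.array(st["tcp_rot"]); p=np.array(st["position"])
        return p+R@H[:3,3], R@H[:3,:3]@d
    R=cv2.Rodrigues(np.array(c["rvec"],float))[0]; t=np.array(c["tvec"],float).ravel()
    d=np.linalg.inv(K)@[uv[0],uv[1],1]
    return -R.T@t, R.T@d
def onz(name,c,uv,z,st=None):
    o,d=ray(name,c,uv,st); return o+d*(z-o[2])/d[2]
def px(s): return np.array(s)*[640,480]
E
python3 - <<'E'
from h import *
np.set_printoptions(precision=4,suppress=True)
st=bot.read_state(); print(st["time_s"],st["position"],st["tcp_rot"],st["opening"])
zs=dict(divider_rail=.116,wide_divider=.012,caddy_slot=.082,caddy_catch=.032,caddy=0,rack=0,milk_tin=0,salt_shaker=0,divider=.012)
for n in ["scene","top","wrist"]:
    st=bot.read_state(); c=eyes.capture(n); cv2.imwrite(f"pics/{n}0.png",c["image"])
    for t,z in zs.items():
        for r in models.spot_point(n,t)[:2]:
            print(n,t,round(r["conf"],2),px(r["point"]).round(),onz(n,c,px(r["point"]),z,st)[:2])
E
```

```text
0.0 [0.1433 0.6077 0.2436] [[ 0.9732 -0.0008  0.2298]
 [-0.2298 -0.0019  0.9732]
 [-0.0004 -1.     -0.0021]] 1.0003627542777926
scene divider_rail 0.97 [254. 222.] [0.5035 0.101 ]
scene wide_divider 0.57 [289. 237.] [0.5924 0.117 ]
scene wide_divider 0.51 [275. 250.] [0.5454 0.092 ]
scene caddy_slot 0.64 [339. 328.] [ 0.5569 -0.209 ]
scene caddy_slot 0.53 [337. 341.] [ 0.5402 -0.2329]
scene caddy 0.63 [337. 347.] [ 0.559  -0.2018]
scene caddy 0.55 [289. 239.] [0.5939 0.121 ]
scene rack 0.62 [273. 249.] [0.5448 0.1067]
scene rack 0.3 [254. 252.] [0.5019 0.1194]
scene milk_tin 0.8 [282. 197.] [0.6421 0.2704]
scene milk_tin 0.3 [337. 338.] [ 0.5691 -0.1819]
scene salt_shaker 0.82 [430. 360.] [ 0.7156 -0.3108]
scene divider 0.56 [258. 252.] [0.5069 0.1041]
scene divider 0.36 [255. 247.] [0.5066 0.1207]
top divider_rail 0.6 [233. 293.] [0.4964 0.1041]
top wide_divider 0.64 [230. 249.] [0.6015 0.1199]
top caddy_slot 0.68 [393. 258.] [ 0.5548 -0.2085]
top caddy_catch 0.67 [387. 265.] [ 0.5488 -0.2026]
top caddy 0.68 [388. 264.] [ 0.5548 -0.2095]
top caddy 0.66 [395. 256.] [ 0.5703 -0.2254]
top milk_tin 0.75 [158. 231.] [0.6492 0.2716]
top milk_tin 0.23 [241. 296.] [0.5037 0.1008]
top salt_shaker 0.91 [431. 192.] [ 0.7068 -0.3148]
top divider 0.65 [238. 294.] [0.5063 0.1053]
wrist caddy_catch 0.76 [ 15. 473.] [ 0.5573 -0.2189]
wrist caddy 0.69 [ 24. 463.] [ 0.5477 -0.1959]
wrist salt_shaker 0.54 [ 17. 475.] [ 0.6091 -0.2936]
```

View pics/top0.png

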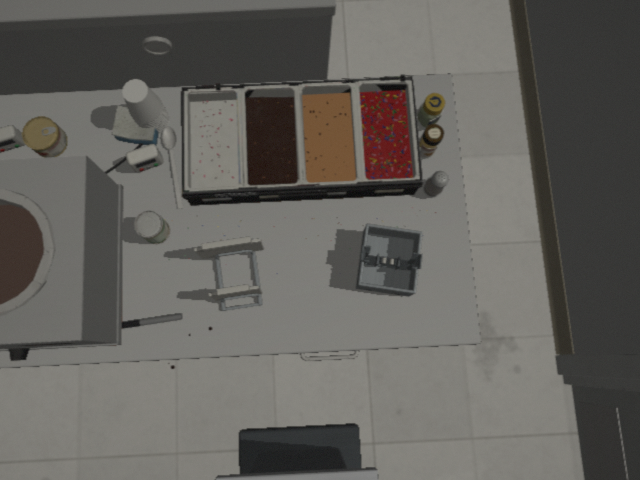

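View pics/scene0.png

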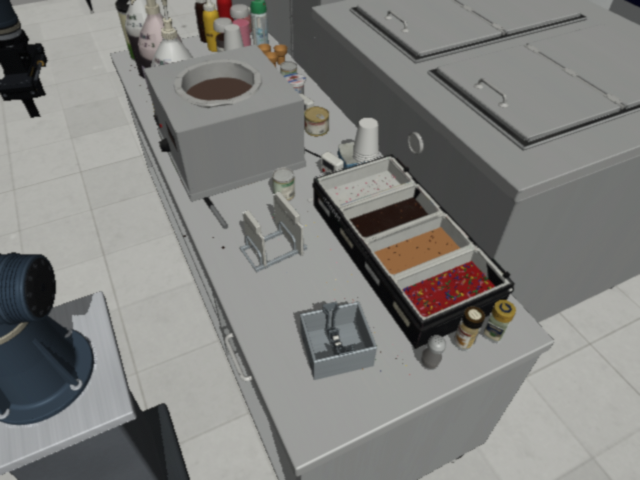

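The top view shows the narrow divider's rail as the front one at about (217,292)–(257,288), with the wide one behind at (196,249)–(262,239). The caddy slot runs (368,258)–(420,264), the tin is at (150,228) and the shaker at (437,182). The scene view agrees with this. A stove block stands between the start pose and the rack, with its top edge at column 83 in the top view, so I'll size it before moving.

Run:
```python
from h import *
np.set_printoptions(precision=4,suppress=True)
ct=eyes.capture("top"); cs=eyes.capture("scene")
def tri(a,b):
    o1,d1=ray("top",ct,a); o2,d2=ray("scene",cs,b)
    A=np.stack([d1,-d2],1); s=np.linalg.lstsq(A,o2-o1,rcond=None)[0]
    return (o1+s[0]*d1+o2+s[1]*d2)/2, np.linalg.norm(o1+s[0]*d1-o2-s[1]*d2)
print("block FR top",tri((83,345),(177,143))); print("block BR top",tri((85,160),(305,100)))
print("block FR bottom",onz("t",ct,(123,345),0),onz("s",cs,(190,198),0))
print("cooker rim",tri((50,250),(254,88)))
f=lambda a,b,z:(onz("t",ct,a,z)[:2],onz("t",ct,b,z)[:2])
for n,a,b,z in [("narrow",(217,292),(257,288),.128),("wide",(196,249),(262,239),.128),("slot",(366,257),(420,264),.075),("caddyR",(420,229),(413,295),.07),("caddyL",(366,224),(359,288),.07)]:
    p,q=f(a,b,z); d=p-q; print(n,p,q,(p+q)/2,np.degrees(np.arctan2(-d[0],d[1])))
```

```text
block FR top (array([0.4133, 0.3565, 0.1909]), np.float64(0.004471487131941555))
block BR top (array([0.7429, 0.3497, 0.2208]), np.float64(0.011540291971124337))
block FR bottom [0.4145 0.3438 0.    ] [0.4181 0.3725 0.    ]
cooker rim (array([0.5947, 0.3778, 0.2738]), np.float64(0.06108570178811585))
narrow [0.4988 0.1316] [0.5026 0.0568] [0.5007 0.0942] 2.9166493836896543
wide [0.5824 0.1698] [0.5955 0.0441] [0.5889 0.107 ] 5.957779926724929
slot [ 0.5597 -0.1567] [ 0.5405 -0.2619] [ 0.5501 -0.2093] -10.33448733788285
caddyR [ 0.6119 -0.2692] [ 0.4808 -0.2438] [ 0.5463 -0.2565] -100.97133520585132
caddyL [ 0.6275 -0.1619] [ 0.4997 -0.1391] [ 0.5636 -0.1505] -100.11637796725051
```

>>> arm_command(translation=[[0.98, -0.4, -0.91], [0.98, -0.4, -0.91], [0.98, -0.4, -0.91]], rotation=[[0, 0, 0], [0, 0, 0], [0, 0, 0]], grip=[-1, -1, -1])

```text
time_s: 1.9
position: [0.205, 0.5168, 0.2778]
tcp_rot: [[0.973, 0.001, 0.232], [-0.232, -0.001, 0.973], [0.002, -1.0, -0.0]]
force: [-0.2, 1.0, 0.4]
opening: 1.001
```

>>> arm_command(translation=[[0.98, 0, -0.91], [0.98, 0, -0.91], [0.98, 0, -0.91]], rotation=[[0, 0, 0], [0, 0, 0], [0, 0, 0]], grip=[-1, -1, -1])

```text
time_s: 2.2
position: [0.2645, 0.4274, 0.2766]
tcp_rot: [[0.972, 0.0, 0.234], [-0.234, -0.002, 0.972], [0.001, -1.0, -0.002]]
force: [-0.8, 0.8, 0.2]
opening: 1.001
```

>>> arm_command(translation=[[0.98, 0, -0.91], [0.98, 0, -0.91], [0.98, 0, -0.91]], rotation=[[0, 0, 0], [0, 0, 0], [0, 0, 0]], grip=[-1, -1, -1])

```text
time_s: 2.5
position: [0.3245, 0.3394, 0.2767]
tcp_rot: [[0.972, 0.001, 0.234], [-0.234, -0.001, 0.972], [0.001, -1.0, -0.0]]
force: [0.8, 0.2, -0.3]
opening: 1.0
```

>>> arm_command(translation=[[0.98, 0, -0.91], [0.98, 0, -0.91], [0.98, 0, -0.91], [0.98, 0, -0.91], [0.98, 0, -0.91]], rotation=[[0, 0.7, 0], [0, 0.7, 0], [0, 0.7, 0], [0, 0.7, 0], [0, 0.7, 0]], grip=[-1, -1, -1, -1, -1])

```text
time_s: 3.0
position: [0.3822, 0.2536, 0.2766]
tcp_rot: [[0.564, -0.0, 0.826], [-0.826, 0.001, 0.564], [-0.001, -1.0, 0.001]]
force: [0.3, -0.6, -0.3]
opening: 1.0
```

>>> arm_command(translation=[[1, 0, 0], [1, 0, 0], [1, 0, 0], [1, 0, 0]], rotation=[[0, 0.46, 0], [0, 0.46, 0], [0, 0.46, 0], [0, 0.46, 0]], grip=[-1, -1, -1, -1])

```text
time_s: 3.4
position: [0.4283, 0.1878, 0.2765]
tcp_rot: [[0.119, 0.0, 0.993], [-0.993, 0.001, 0.119], [-0.001, -1.0, 0.001]]
force: [0.5, 1.2, 0.1]
opening: 1.0
```

>>> arm_command(translation=[[1, 0, 0.7], [1, 0, 0.7], [1, 0, 0.7], [1, 0, 0.7]], rotation=[[0, 0, 0], [0, 0, 0], [0, 0, 0], [0, 0, 0]], grip=[-1, -1, -1, -1])

```text
time_s: 3.8
position: [0.4936, 0.1151, 0.2762]
tcp_rot: [[0.122, -0.001, 0.992], [-0.992, 0.001, 0.122], [-0.001, -1.0, -0.0]]
force: [-0.5, 0.9, 0.1]
opening: 1.001
```

Run:
```python
from h import *
np.set_printoptions(precision=4,suppress=True)
st=bot.read_state(); c=eyes.capture("wrist"); cv2.imwrite("pics/w1.png",c["image"])
print(st["position"],np.array(st["tcp_rot"]),c["mtx"],c["hand_eye"])
for t,z in dict(divider_rail=.116,wide_divider=.012,divider=.012,rack=0,caddy_slot=.082,caddy=0,milk_tin=0).items():
    for r in models.spot_point("wrist",t)[:2]: print(t,round(r["conf"],2),px(r["point"]).round(),onz("w",c,px(r["point"]),z,st)[:2])
```

```text
[0.4936 0.1151 0.2762] [[ 0.1223 -0.0005  0.9925]
 [-0.9925  0.0011  0.1223]
 [-0.0012 -1.     -0.0004]] [[371.6483   0.     321.3439]
 [  0.     371.6483 238.9165]
 [  0.       0.       1.    ]] [[ 0.0006  0.9592  0.2827 -0.0777]
 [ 0.0003 -0.2827  0.9592 -0.1397]
 [ 1.     -0.0005 -0.0004  0.0009]
 [ 0.      0.      0.      1.    ]]
divider_rail 0.85 [329. 246.] [0.5026 0.0997]
wide_divider 0.75 [409. 218.] [0.5945 0.1115]
divider 0.64 [327. 214.] [0.5017 0.1034]
milk_tin 0.78 [472.  84.] [0.6497 0.2772]
```

View pics/w1.png

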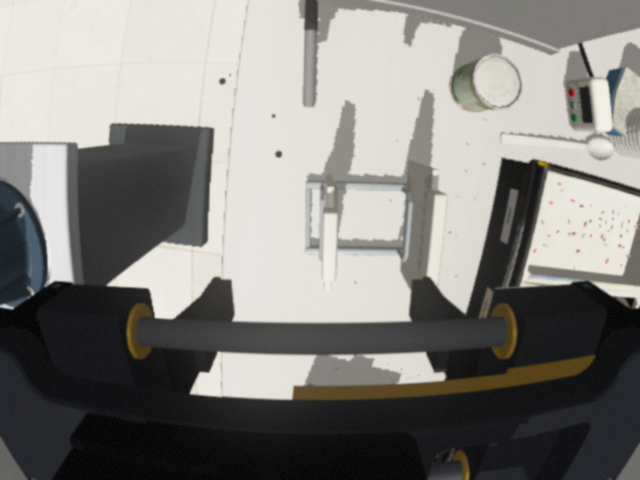

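The wrist picture shows the narrow rail in column ≈330, rows 205–285. The wide one is at column ≈437. I'll crop it for the rail ends and yaw.

Run:
```python
import cv2
a=cv2.imread("pics/w1.png")[175:300,300:460]; cv2.imwrite("pics/w1c.png",cv2.resize(a,None,fx=4.8,fy=4.8,interpolation=cv2.INTER_NEAREST))
```

```text
(no output)
```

View pics/w1c.png

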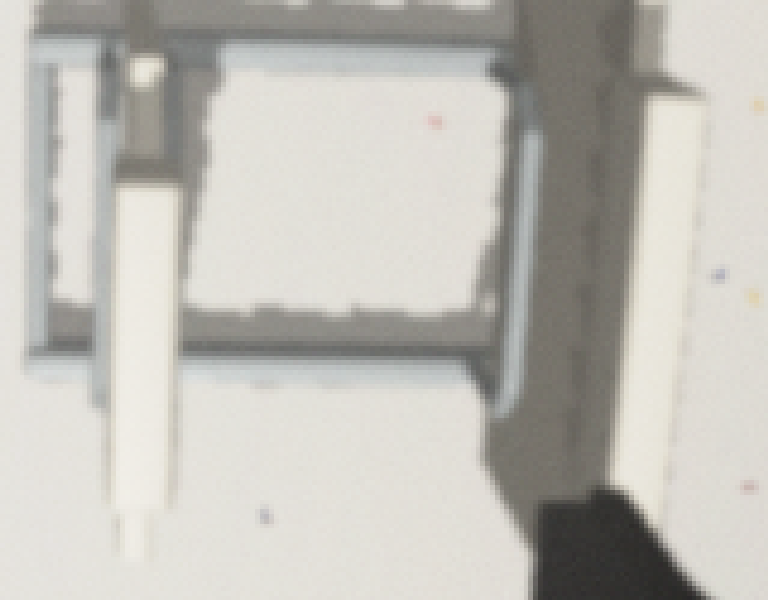

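Run:
```python
from h import *
np.set_printoptions(precision=4,suppress=True)
st=bot.read_state(); c=eyes.capture("wrist")
q=lambda a:onz("w",c,np.array(a)/4.8+[300,175],.128,st)
for a,b in [((149,185),(139,507)),((676,95),(635,485))]:
    p,r=q(a),q(b); d=p-r; print(p,r,(p+r)/2,np.linalg.norm(d),"y-axis yaw",np.degrees(np.arctan2(-d[0],d[1])))
m=(q((149,185))+q((139,507)))/2
R=np.array(st["tcp_rot"]); print("tool shift",R.T@(np.array([m[0],m[1],.116+.003])-st["position"]),"tool z yaw",np.degrees(np.arctan2(R[1,2],R[0,2])))
```

```text
[0.4992 0.1301 0.128 ] [0.5051 0.0728 0.128 ] [0.5021 0.1014 0.128 ] 0.05756451990795101 y-axis yaw 5.85208738842754
[0.5858 0.1574 0.128 ] [0.5933 0.087  0.128 ] [0.5896 0.1222 0.128 ] 0.07078461163186094 y-axis yaw 6.064331722162423
tool shift [0.015  0.1577 0.0078] tool z yaw 7.186262809253816
```

>>> arm_command(translation=[[0.19, 0.5, 0.1], [0.19, 1, 0.1], [0.19, 1, 0.1]], rotation=[[0, 0.02, 0], [0, 0.02, 0], [0, 0.02, 0]], grip=[-1, -1, -1])

```text
time_s: 4.55
position: [0.4991, 0.1004, 0.1925]
tcp_rot: [[0.103, -0.011, 0.995], [-0.995, 0.0, 0.103], [-0.001, -1.0, -0.011]]
force: [-1.7, 0.5, -0.2]
opening: 1.0
```

Run:
```python
from h import *
np.set_printoptions(precision=4,suppress=True)
st=bot.read_state(); c=eyes.capture("wrist"); cv2.imwrite("pics/w2.png",c["image"])
print(st["position"],np.degrees(np.arctan2(st["tcp_rot"][1][2],st["tcp_rot"][0][2])))
for t,z in dict(divider_rail=.116,wide_divider=.012).items():
    for r in models.spot_point("wrist",t)[:2]: print(t,round(r["conf"],2),px(r["point"]).round(),onz("w",c,px(r["point"]),z,st)[:2])
```

```text
[0.4991 0.1004 0.1925] 5.892590637192576
divider_rail 0.95 [326. 260.] [0.5018 0.1015]
wide_divider 0.68 [428. 220.] [0.5934 0.1123]
```

View pics/w2.png

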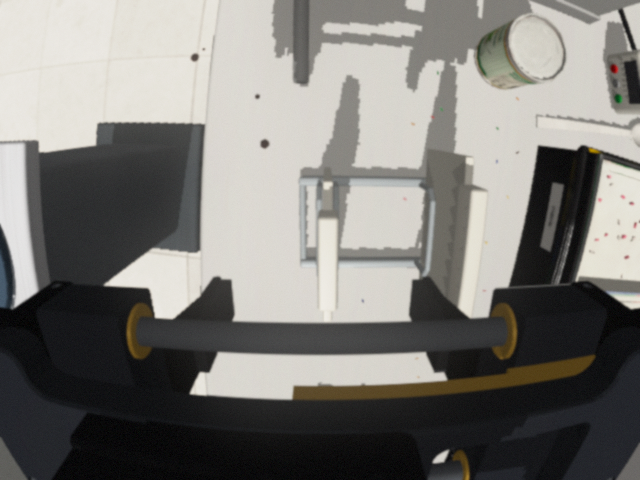

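Picture: the rail lies at column 327, midway between the fingers (222–422). I'm going down.

>>> arm_command(translation=[[0, 0.4, 0], [0, 0.8, 0], [0, 0.9, 0], [0, 0.9, 0]], rotation=[[0, 0, 0], [0, 0, 0], [0, 0, 0], [0, 0, 0]], grip=[-1, -1, -1, -1])

```text
time_s: 5.1
position: [0.5031, 0.1007, 0.1252]
tcp_rot: [[0.103, 0.0, 0.995], [-0.995, 0.0, 0.103], [0.0, -1.0, 0.0]]
force: [-0.1, 0.5, 0.2]
opening: 0.998
```

>>> arm_command(translation=[[0, 0, 0], [0, 0, 0], [0, 0, 0], [0, 0, 0], [0, 0, 0]], rotation=[[0, 0, 0], [0, 0, 0], [0, 0, 0], [0, 0, 0], [0, 0, 0]], grip=[1, 1, 1, 1, 1])

```text
time_s: 5.6
position: [0.5029, 0.1005, 0.125]
tcp_rot: [[0.103, 0.001, 0.995], [-0.995, -0.0, 0.103], [0.0, -1.0, 0.001]]
force: [-0.2, 0.8, 0.5]
opening: 0.63
```

>>> arm_command(translation=[[0, 0.06, 0], [0, 0.06, 0], [0, 0.06, 0], [0, 0.06, 0], [0, 0.06, 0]], rotation=[[0, 0, 0], [0, 0, 0], [0, 0, 0], [0, 0, 0], [0, 0, 0]], grip=[1, 1, 1, 1, 1])

```text
time_s: 6.1
position: [0.5027, 0.1005, 0.1197]
tcp_rot: [[0.103, -0.0, 0.995], [-0.995, 0.0, 0.103], [-0.0, -1.0, -0.0]]
force: [-0.7, 0.0, -0.1]
opening: 0.172
```

>>> arm_command(translation=[[0, 0, 0], [0, 0, 0], [0, 0, 0], [0, 0, 0], [0, 0, 0]], rotation=[[0, 0, 0], [0, 0, 0], [0, 0, 0], [0, 0, 0], [0, 0, 0]], grip=[1, 1, 1, 1, 1])

```text
time_s: 6.6
position: [0.5027, 0.1006, 0.1197]
tcp_rot: [[0.103, -0.0, 0.995], [-0.995, -0.0, 0.103], [-0.0, -1.0, -0.0]]
force: [-0.4, -0.6, -0.8]
opening: 0.133
```

>>> arm_command(translation=[[0, -0.2, 0], [0, -0.6, 0], [0, -1, 0], [0, -1, 0]], rotation=[[0, 0, 0], [0, 0, 0], [0, 0, 0], [0, 0, 0]], grip=[1, 1, 1, 1])

```text
time_s: 7.0
position: [0.5056, 0.1006, 0.2035]
tcp_rot: [[0.103, 0.009, 0.995], [-0.995, -0.0, 0.103], [0.001, -1.0, 0.009]]
force: [1.7, 0.1, -1.5]
opening: 0.135
```

>>> arm_command(translation=[[0, -0.6, 0], [0, -0.6, 0], [0, -0.6, 0]], rotation=[[0, 0, 0], [0, 0, 0], [0, 0, 0]], grip=[1, 1, 1])

```text
time_s: 7.3
position: [0.5029, 0.1005, 0.248]
tcp_rot: [[0.103, 0.002, 0.995], [-0.995, -0.0, 0.103], [0.0, -1.0, 0.001]]
force: [-1.0, -0.5, -0.9]
opening: 0.136
```

>>> arm_command(translation=[[1, 0, 0], [1, 0, 0], [1, 0, 0]], rotation=[[0, 0.27, 0], [0, 0.27, 0], [0, 0.27, 0]], grip=[1, 1, 1])

```text
time_s: 7.6
position: [0.5107, 0.0181, 0.2459]
tcp_rot: [[-0.183, -0.003, 0.983], [-0.983, -0.001, -0.183], [0.001, -1.0, -0.003]]
force: [0.8, -0.1, -0.8]
opening: 0.137
```

>>> arm_command(translation=[[0.96, 0, 0.31], [0.96, 0, 0.31]], rotation=[[0, 0, 0], [0, 0, 0]], grip=[1, 1])

```text
time_s: 7.8
position: [0.5211, -0.0597, 0.2461]
tcp_rot: [[-0.176, -0.003, 0.984], [-0.984, 0.001, -0.176], [-0.0, -1.0, -0.003]]
force: [0.4, 0.2, -1.0]
opening: 0.135
```

>>> arm_command(translation=[[0.96, 0, 0.31], [0.96, 0, 0.31]], rotation=[[0, 0, 0], [0, 0, 0]], grip=[1, 1])

```text
time_s: 8.0
position: [0.532, -0.1408, 0.246]
tcp_rot: [[-0.178, -0.002, 0.984], [-0.984, 0.001, -0.178], [-0.0, -1.0, -0.002]]
force: [0.3, -0.1, -1.2]
opening: 0.133
```

>>> arm_command(translation=[[0.96, 0, 0.31], [0.96, 0, 0.31]], rotation=[[0, 0, 0], [0, 0, 0]], grip=[1, 1])

```text
time_s: 8.2
position: [0.5428, -0.221, 0.2458]
tcp_rot: [[-0.178, -0.002, 0.984], [-0.984, 0.001, -0.178], [-0.001, -1.0, -0.002]]
force: [0.1, 0.9, -0.6]
opening: 0.136
```

>>> arm_command(translation=[[0.96, 0, 0.31], [0.96, 0, 0.31], [0.96, 0, 0.31], [0.96, 0, 0.31]], rotation=[[0, 0, 0], [0, 0, 0], [0, 0, 0], [0, 0, 0]], grip=[1, 1, 1, 1])

```text
time_s: 8.6
position: [0.5528, -0.2981, 0.2455]
tcp_rot: [[-0.179, -0.003, 0.984], [-0.984, 0.004, -0.179], [-0.003, -1.0, -0.004]]
force: [0.4, 0.2, -1.4]
opening: 0.133
```

Run:
```python
from h import *
np.set_printoptions(precision=4,suppress=True)
st=bot.read_state(); c=eyes.capture("wrist"); cv2.imwrite("pics/w3.png",c["image"])
print(st["position"],np.degrees(np.arctan2(st["tcp_rot"][1][2],st["tcp_rot"][0][2])))
for t,z in dict(caddy_slot=.082,caddy_catch=.032,caddy=0).items():
    for r in models.spot_point("wrist",t)[:2]: print(t,round(r["conf"],2),px(r["point"]).round(),onz("w",c,px(r["point"]),z,st)[:2])
```

```text
[ 0.5528 -0.2981  0.2455] -10.30142064453546
caddy_slot 0.97 [307. 118.] [ 0.5575 -0.2074]
caddy 0.6 [306. 120.] [ 0.5537 -0.2051]
```

View pics/w3.png

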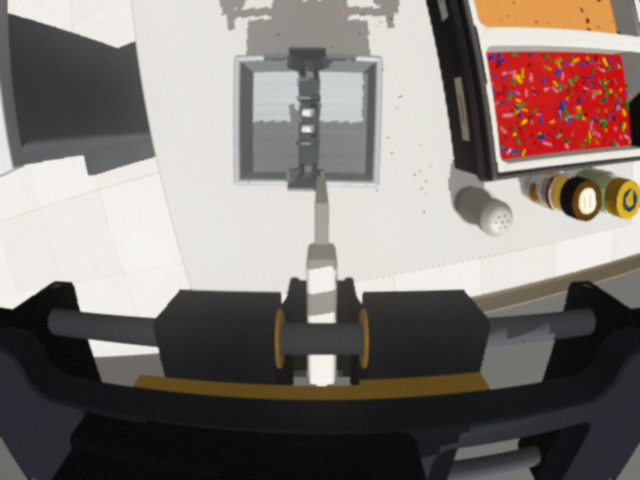

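The view is clear. The caddy spans about (235–382, 52–187), its slot is at column ≈307, and the divider is held at column 321 with its far bottom corner at (321,175). I'll crop this for an exact fit.

Run:
```python
import cv2
a=cv2.imread("pics/w3.png")[40:260,225:395]
a=cv2.imread("pics/w3.png")[42:202,228:388]; cv2.imwrite("pics/w3c.png",cv2.resize(a,None,fx=3.75,fy=3.75,interpolation=cv2.INTER_CUBIC))
```

```text
(no output)
```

View pics/w3c.png

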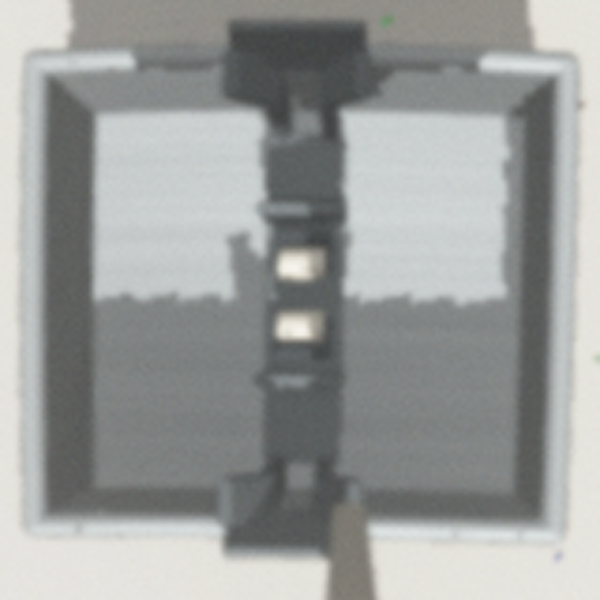

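Run:
```python
from h import *
np.set_printoptions(precision=4,suppress=True)
st=bot.read_state(); c=eyes.capture("wrist")
R=np.array(st["tcp_rot"]); P=np.array(st["position"])
q=lambda a,z:onz("w",c,np.array(a)/3.75+[228,42],z,st)
TL,TR,BR,BL=[q(a,.07) for a in [(25,52),(580,52),(565,540),(22,535)]]
print("rim centre",(TL+TR+BR+BL)/4,"sizes",[np.linalg.norm(a-b).round(4) for a,b in [(TL,TR),(BL,BR),(TL,BL),(TR,BR)]])
yw=lambda d:np.degrees(np.arctan2(d[1],d[0]))
print("yaw",yw(TR-TL),yw(BR-BL),yw(TL-BL)-90,yw(TR-BR)-90)
r1,r2=q((299,265),.032),q((298,326),.032); print("rollers",(r1+r2)/2,np.linalg.norm(r1-r2))
a,b=q((298,22),.082),q((294,555),.082); print("ribs",a,b,(a+b)/2,np.linalg.norm(a-b),yw(a-b)-90)
a,b=q((303,115),.05),q((300,480),.05); print("slot line",(a+b)/2)
e=q((349,502),P[2]-.1077); print("divider leg end in tool",R.T@(e-P), e)
o=onz("w",c,(320.5,243),P[2]+.0083,st); print("top end in tool",R.T@(o-P))
print("yaw tool",yw(R[:,2]))
```

```text
rim centre [ 0.5578 -0.2064  0.07  ] sizes [np.float64(0.1256), np.float64(0.1261), np.float64(0.1132), np.float64(0.1133)]
yaw -10.885628779372517 -10.950997323915475 -11.527184844014158 -11.29142673698422
rollers [ 0.557  -0.2069  0.032 ] 0.015563018953276157
ribs [ 0.5693 -0.1486  0.082 ] [ 0.5472 -0.2648  0.082 ] [ 0.5583 -0.2067  0.082 ] 0.11830257491919872 -10.778677718379058
slot line [ 0.5582 -0.208   0.05  ]
divider leg end in tool [-0.0489  0.1078  0.0006] [ 0.5626 -0.2488  0.1395]
top end in tool [-0.0377 -0.0083  0.0005]
yaw tool -10.165866052797208
```

>>> arm_command(translation=[[-0.5, 0, -0.15], [-0.9, 0, -0.15], [-0.9, 0, -0.15], [-0.9, 0, -0.15]], rotation=[[0, 0.014, 0], [0, 0.014, 0], [0, 0.014, 0], [0, 0.014, 0]], grip=[1, 1, 1, 1])

```text
time_s: 9.25
position: [0.5551, -0.2248, 0.2482]
tcp_rot: [[-0.19, 0.0, 0.982], [-0.982, -0.001, -0.19], [0.001, -1.0, 0.001]]
force: [0.9, -0.3, -1.8]
opening: 0.14
```

```bash
cat > go.py <<'E'
from h import *
st=bot.read_state(); R=np.array(st["tcp_rot"]); P=np.array(st["position"])
print(st["time_s"],P,"yaw",np.degrees(np.arctan2(R[1,2],R[0,2])).round(2),"f",np.round(st["force"],1),"shift/0.08",(R.T@(np.array([.5569,-.2075,P[2]])-P)/.08).round(3))
E
python3 go.py
```

```text
9.25 [ 0.55507446 -0.22479301  0.24820711] yaw -10.96 f [ 0.9 -0.3 -1.8] shift/0.08 [-0.217 -0.    -0.019]
```

>>> arm_command(translation=[[-0.21, 0, -0.02], [-0.21, 0.3, -0.02], [-0.21, 0.6, -0.02], [-0.21, 0.6, -0.02], [-0.21, 0.6, -0.02]], rotation=[[0, 0, 0], [0, 0, 0], [0, 0, 0], [0, 0, 0], [0, 0, 0]], grip=[1, 1, 1, 1, 1])

```text
time_s: 9.75
position: [0.5565, -0.2092, 0.1997]
tcp_rot: [[-0.193, -0.001, 0.981], [-0.981, 0.001, -0.193], [-0.0, -1.0, -0.001]]
force: [0.1, 0.3, -0.3]
opening: 0.13
```

```bash
python3 go.py
python3 - <<'E'
from h import *
c=eyes.capture("wrist"); cv2.imwrite("pics/w4.png",cv2.resize(c["image"][90:350,170:460],None,fx=2.3,fy=2.3,interpolation=cv2.INTER_CUBIC))
E
```

```text
9.75 [ 0.55648527 -0.20923876  0.19972817] yaw -11.15 f [ 0.1  0.3 -0.3] shift/0.08 [-0.022  0.     0.001]
```

View pics/w4.png

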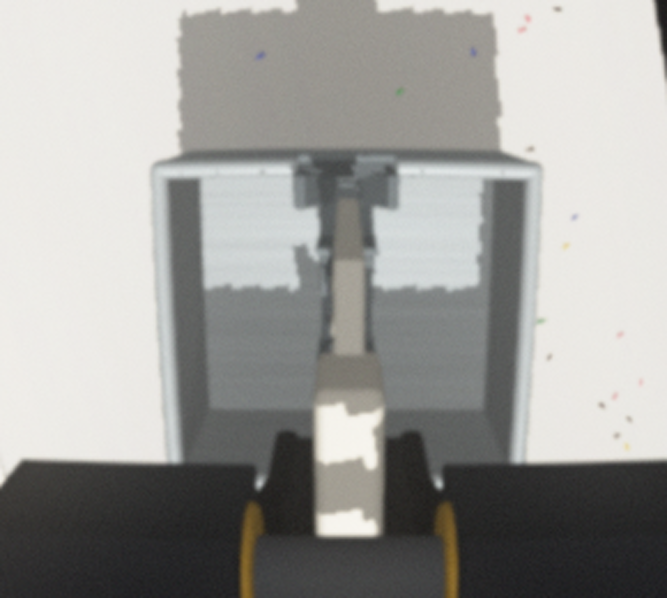

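The leg end (crop column 349) is lined up with the ribs (centre ≈346) to within 1 mm. I'm descending and watching the force.

>>> arm_command(translation=[[-0.02, 0.1, 0], [-0.02, 0.2, 0], [-0.02, 0.3, 0], [-0.02, 0.3, 0]], rotation=[[0, 0, 0], [0, 0, 0], [0, 0, 0], [0, 0, 0]], grip=[1, 1, 1, 1])

```text
time_s: 10.2
position: [0.5559, -0.2072, 0.1744]
tcp_rot: [[-0.193, -0.003, 0.981], [-0.981, 0.001, -0.193], [-0.001, -1.0, -0.003]]
force: [0.0, 0.6, -1.2]
opening: 0.135
```

>>> arm_command(translation=[[0, 0.1, 0], [0, 0.2, 0], [0, 0.3, 0], [0, 0.3, 0]], rotation=[[0, 0, 0], [0, 0, 0], [0, 0, 0], [0, 0, 0]], grip=[1, 1, 1, 1])

```text
time_s: 10.6
position: [0.5559, -0.2072, 0.1502]
tcp_rot: [[-0.193, -0.003, 0.981], [-0.981, 0.002, -0.193], [-0.001, -1.0, -0.003]]
force: [-0.1, -0.4, -0.8]
opening: 0.134
```

>>> arm_command(translation=[[0, 0.07, 0], [0, 0.15, 0], [0, 0.15, 0]], rotation=[[0, 0, 0], [0, 0, 0], [0, 0, 0]], grip=[1, 1, 1])

```text
time_s: 10.9
position: [0.5563, -0.2074, 0.1388]
tcp_rot: [[-0.193, -0.001, 0.981], [-0.981, 0.001, -0.193], [-0.001, -1.0, -0.002]]
force: [-0.4, 0.6, -1.2]
opening: 0.136
```

>>> arm_command(translation=[[0, 0.04, 0], [0, 0.08, 0], [0, 0.08, 0]], rotation=[[0, 0, 0], [0, 0, 0], [0, 0, 0]], grip=[1, 1, 1])

```text
time_s: 11.2
position: [0.5571, -0.208, 0.1337]
tcp_rot: [[-0.193, 0.001, 0.981], [-0.981, -0.001, -0.193], [0.001, -1.0, 0.001]]
force: [-0.6, 0.0, 2.4]
opening: 0.142
```

>>> arm_command(translation=[[0, 0.03, 0], [0, 0.06, 0], [0, 0.06, 0]], rotation=[[0, 0, 0], [0, 0, 0], [0, 0, 0]], grip=[1, 1, 1])

```text
time_s: 11.5
position: [0.5572, -0.208, 0.1301]
tcp_rot: [[-0.193, 0.002, 0.981], [-0.981, -0.001, -0.193], [0.001, -1.0, 0.002]]
force: [-2.4, -0.2, 7.0]
opening: 0.134
```

>>> arm_command(translation=[[0, 0.03, 0], [0, 0.06, 0], [0, 0.06, 0]], rotation=[[0, 0, 0], [0, 0, 0], [0, 0, 0]], grip=[1, 1, 1])

```text
time_s: 11.8
position: [0.5569, -0.2079, 0.1233]
tcp_rot: [[-0.193, 0.0, 0.981], [-0.981, -0.0, -0.193], [0.0, -1.0, 0.0]]
force: [0.6, -0.9, -1.8]
opening: 0.13
```

>>> arm_command(translation=[[0, 0.03, 0], [0, 0.06, 0], [0, 0.06, 0], [0, 0.06, 0]], rotation=[[0, 0, 0], [0, 0, 0], [0, 0, 0], [0, 0, 0]], grip=[1, 1, 1, 1])

```text
time_s: 12.2
position: [0.5571, -0.2079, 0.1197]
tcp_rot: [[-0.193, 0.001, 0.981], [-0.981, -0.001, -0.193], [0.0, -1.0, 0.001]]
force: [-1.0, -0.1, 5.1]
opening: 0.139
```

>>> arm_command(translation=[[0, 0.02, 0], [0, 0.02, 0], [0, 0.02, 0], [0, 0.02, 0], [0, 0.02, 0]], rotation=[[0, 0, 0], [0, 0, 0], [0, 0, 0], [0, 0, 0], [0, 0, 0]], grip=[1, 1, 1, 1, 1])

```text
time_s: 12.7
position: [0.5571, -0.2079, 0.1185]
tcp_rot: [[-0.193, 0.001, 0.981], [-0.981, -0.001, -0.193], [0.0, -1.0, 0.001]]
force: [-2.5, 0.7, 7.7]
opening: 0.13
```

```bash
python3 go.py
python3 - <<'E'
from h import *
c=eyes.capture("wrist"); a=c["image"][90:350,170:460]
cv2.imwrite("pics/w5.png",cv2.resize(a,None,fx=2.3,fy=2.3,interpolation=cv2.INTER_CUBIC))
c=eyes.capture("top")
for t,z in dict(wide_divider=.012,milk_tin=0,salt_shaker=0).items():
    for r in models.spot_point("top",t)[:1]: print(t,r["conf"],onz("t",c,px(r["point"]),z)[:2])
E
python3 go.py
```

```text
12.7 [ 0.55712185 -0.20789268  0.11848912] yaw -11.12 f [-2.5  0.7  7.7] shift/0.08 [-0.004 -0.    -0.004]
wide_divider 0.62 [0.5852519  0.10771618]
milk_tin 0.69 [0.64863995 0.27746824]
salt_shaker 0.97 [ 0.7096322  -0.31931275]
12.95 [ 0.55707315 -0.20789136  0.11846063] yaw -11.12 f [-1.7  0.5  7.1] shift/0.08 [-0.004 -0.    -0.003]
```

View pics/w5.png

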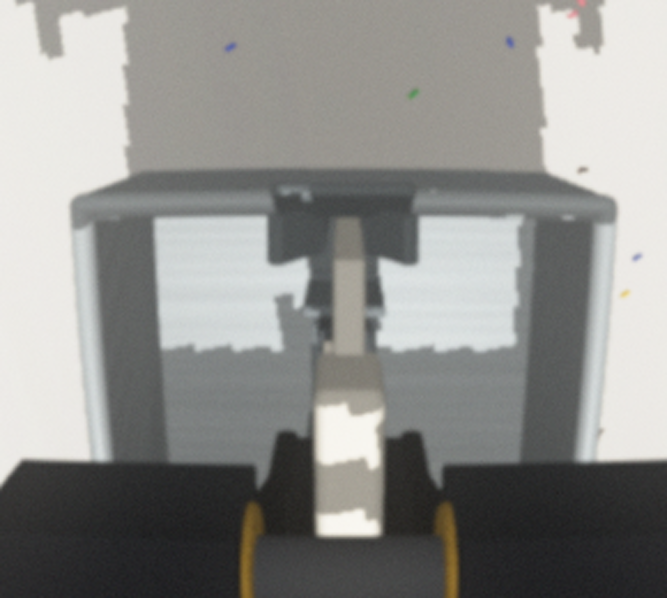

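The divider stands in the slot between the ribs (crop column ≈348). The push is steady at about 7.5 N and the bystanders haven't moved. Handing in.

```bash
python3 -c "
from rig import bot
print(bot.hand_in()); s=bot.read_state(); print(s['time_s'],s['position'],s['force'],s['opening'])"
```

```text
the job is handed in; nothing more can be done
None
the job is handed in; nothing more can be done
```

I slid the narrow divider into the caddy slot, pressed it until the catch snapped in, and handed the job in at about 13 s with the gripper still pressing. No verdict was reported.

- **Snap:** the upward force on the tool was 7 N at the last reading before the catch. It then dropped to −1.8 N as the tool moved down about 7 mm, which fits the catch snapping in.
- **Pressing:** the last readings before hand-in showed a steady push of 7 to 8 N. I estimate the divider's bottom edge at about 11 mm and the seat pressed down 4 to 5 mm. Both come from the tool height and assume the divider did not slip in the grip. The force alone suggests about 4 mm.
- **Alignment:** the tool was within 0.5 mm of the position I had measured for the slot. Its turn was −11.1°, against about −11° for the caddy. The last wrist picture shows the divider upright between the ribs.
- **Bystanders:** the tin and the salt shaker measured within about 6 mm of where they started.
- **Wide divider:** one position reading was about 20 mm off the first one. I put this down to noise in the network, since the arm never touched it. I did not look at it in a picture after the grasp.

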